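# Coax open the bolted gate of the top case on the vanity carousel

## Task

Turn the carousel of stacked round cases until the bolted gate of the top case clicks into its stop at the brass pointer on the stand. Then take the bolt by its handle, lift the sagging bolt over the bent-up lip of its keeper while drawing it back, without wrenching it against the keeper, and with the same handle pull the sprung gate ajar to about 35 degrees. Finish while still gripping the bolt handle and holding the gate ajar, with the carousel still in its stop and the atomizer, nail polish and claw clip left where they stood.

Things in the scene. Friction and masses are not known exactly. Their poses are not given: they have to be found in the camera images.
- stand: Fixed round aluminium foot (196 mm across, 17 mm high) of the carousel's turntable. Origin on the vertical turning axis, at counter height. Its -x axis points along the flat brass arrow, the pointer, which lies low over the counter and reaches 152 mm from the axis.
- carousel (a joint): Turn of the stack about the stand's origin, rad, counter-clockwise from above; the carousel's axes are the stand's turned by it. 0: bolted gate faces along the pointer (stand's -x), in the click stop there; other stops at +-1.571. Turns lightly (0.02 N m, damped) between stops; a stop is a sprung notch that draws the stack in from within 0.04 rad and takes about 0.35 N m to enter or leave.
- lid_centre (a point): Middle of the lid's upper face, on the turning axis, 224 mm above the counter. The lid tops three stacked clear acrylic drum cases, each 210 mm across and 64 mm high, on a platter 220 mm across; their flat fronts lie 74.5 mm from the axis, to the carousel's -x. The two lower cases have fixed fronts with a small knob.
- lid_handle (a point): Middle of the aluminium bar handle on the lid: on the turning axis, 260 mm above the counter. The bar is 12 mm thick and runs along the carousel's y axis between two posts 46 mm to each side; 30 mm of free air beneath it.
- gate_hinge (a point): Point on the vertical hinge axis of the top case's gate, at the bolt's height. In the carousel's frame it lies 72.5 mm to -x and 72 mm to -y of the turning axis; the shut gate runs 112 mm from it to +y and its face looks to -x.
- gate (a joint): Opening of the top case's gate, rad: 0 shut, 0.02 of play while bolted, limit 1.7. It opens counter-clockwise seen from above, its free edge swinging out to the carousel's -x. A light spring always closes it (0.05 N m when shut, 0.12 N m at 0.6 rad).
- bolt_handle (a point): Grip point on the bolt's handle, a steel stub 10 mm thick that sticks level out of the gate's face (gate's -x) and ends in a 15 mm disc 15 mm farther out. The point lies 36 mm out from the face; bolt home, 78 mm from the hinge axis along the gate, 192 mm above the counter (32 mm below the lid). 39 mm to the keeper at one side, more free air at the other; the bolt's guides end 16 mm behind it.
- bolt: Steel barrel bolt on the gate: 6 mm rod, 105 mm long, with a 14 mm head at its tip. Origin at its rear end, 12 mm out from the gate's face; y axis along the rod to the tip, x axis away from the handle. It pivots there: it sags 0.13 rad below level by its own weight and can be lifted to 0.03 above, 8 mm at the handle (50 mm from the pivot). Left alone it sags again.
- bolt_slide (a joint): How far the bolt is drawn back, m: 0 home, end 0.022. Drawing back runs along the gate towards its hinge (carousel's -y while shut) and takes about 1 N. Sagging, its head catches behind the keeper's lip after 1.5 mm; raised at the handle by at least 2.6 mm (5 to 6 mm is comfortable) it passes over. Clear of the keeper from 0.016 on.
- keeper: Steel strap bracket round the bolt's head, on the post beside the gate's free edge: 16 mm wide, 44 mm high, 24 mm out from the post. Its lower edge on the gate's side is bent up into a lip that stands behind the sagging head. Fixed to the carousel; origin on the turning axis at counter height.
- atomizer: Brushed aluminium perfume atomizer, 34 mm across, 105 mm tall; origin under its middle. To be left alone.
- polish: Glass nail polish bottle, 32 mm across, 72 mm tall with its black cap; origin under its middle. To be left alone.
- clip: Tortoiseshell claw clip standing on its teeth, 82 x 46 mm, 56 mm tall; origin under its middle. To be left alone.

How it is judged:
On the way, in this order (a step that is already met when the one before it is completed fails the run):
1. the carousel sits in the stop at the pointer, the gate still bolted (value of joint carousel between -0.05 and 0.05 rad and value of joint bolt_slide below 0.006 m and value of joint gate below 0.06 rad), for 0.3 s.
2. the bolt is drawn clear of the keeper, the carousel still in its stop (value of joint bolt_slide above 0.016 m and value of joint carousel between -0.06 and 0.06 rad), for 0.1 s.
At the end, for the whole second after the job is handed in: The carousel is within 0.06 rad of the stop at the pointer; the gate is held still, open between 0.44 and 0.79 rad (25 to 45 degrees), by fingers that still grip the bolt (contact force above 1.5 N); atomizer, polish and clip are within 20 mm of where they stood (value of joint carousel between -0.06 and 0.06 rad and value of joint gate between 0.44 and 0.79 rad and velocity of joint gate between -0.1 and 0.1 rad/s and contact force between the fingers and bolt above 1.5 N and distance of each of atomizer, polish, clip from where it was at the start of the episode below 0.02 m); the arm keeps its last pose, push and grip.
It fails at once if the bolt is wrenched against the keeper with more than 15 N (contact force between bolt and keeper above 15 N).
It fails at once if a bystander is knocked over (angle between any of atomizer, polish, clip's own z axis and vertical above 0.5 rad).
It also fails if it takes over 48 s, if anything falls off the work surface, if the arm or the gripper's body presses on something with over 40 N, if the wrist force passes 120 N, or if a joint passes its speed limit or range.

## Robot

A 6-joint arm with a two-finger parallel gripper is mounted at the origin on the work surface. World frame = base frame: x ahead of the robot, y to its left, z up, the work surface at z = 0. Lengths are in m, angles in rad, forces in N, time in s.
With the tool pointing down it reaches from about 0.3 to 0.75 m from the base axis. Payload 8.5 kg.
Tool frame: the origin (TCP) lies midway between the tips of the shut fingers; the grasp point (between the pads) lies ctrl.pinch_z behind it (ctrl.pinch_z is the distance from the TCP to the grasp point, in m); z points along the fingers, y is the line along which they close (so a half turn about z gives the same grasp; the last joint's range is limited). The gripper opens to 88 mm and grips with 3 to 60 N. Pads are 18 mm wide; open, the fingers measure 123 mm over their backs; the gripper's body (75 mm by 187 mm) begins 45 mm behind the grasp point.
Start: joints at [-1.399, 0.381, 1.297, -0, 1.464, -0.215], TCP at [0.207, -0.509, 0.213] pointing down, gripper open.
Joint ranges: [-3.11, 3.11], [-0.89, 2.33], [0.22, 2.48], [-1.42, 4.56], [0.17, 2.85], [-2.88, 2.88]. Speed limits (rad/s): [2.39, 2.39, 3.14, 3.14, 3.14, 3.14].

## Interface

Orientations are given as a unit quaternion [w, x, y, z].
In Python, from rig import ctrl gives the robot as it stands. The module is installed in compiled form; this text tells all that it offers.
- The arm moves only by the tool send_rows, never from a script. Its argument "commands" is a list that holds one entry, the list of rows, each a list of 7 numbers: the turn, a rotation vector about the tool's x, y, z in rad, then the shift along the tool's x, y, z in m, then the finger opening in m, from 0 to 0.0881. A call has 1 to 20 rows; each row shifts and turns the commanded pose from where the row before left it, along the tool's axes as they then stand; what a row does not reach is not made up. A row lasts 1/10 s, in which the tool goes at most 50 mm and 8.59 degrees, less where a joint would pass 70% of its speed; a pose out of reach is approached as far as the arm can. A call is refused whole if a number of a shift passes 0.05 or a number of a turn 0.15, either way. A call with a gripper value outside its range is refused whole. The fingers move at their own pace and stop on an object; "squeeze" is the grip in N (left out, the last holds). Time passes only in rows, so rows that do not move let the fingers close. It gives the time, the measured TCP pose, the force, the opening and the grip force at its end, in the units of the state.
- ctrl.get_state(): the state, without advancing time (a new reading comes with each control period).
- ctrl.read_camera(name): name is "scene" or "top" or "wrist"; returns the picture (384x512x3 uint8, blue, green, red); there is no depth.
- ctrl.calibration(name): a dict with "fx", "fy", "cx", "cy" (pixels), "world_from_camera" (4x4, takes a point from camera to world coordinates). Camera axes: x right, y down, z forward; pixel columns grow to the right and rows downward; lengths in m; the calibration is good to about 2 mm. A picture is of the moment at which its call begins: read the wrist's pose just before it. calibration takes no time and is no camera call; for the wrist camera it gives the pose at the moment of the call.
- ctrl.close_job(): hands the job in; it is judged then, once.
The state is a dict: "t": time; "qpos": joint angles; "dq": joint speeds; "effort": joint torques, N m; "tcp_pos": TCP position; "tool_rot": TCP orientation; "contact_force": force on the tool from outside, world axes, zero at the start; "wrist_torque": the same for the moment, N m; "gripper_width": opening from 0.0 (shut) to 1.0 (fully open); "finger_force": force on a finger pad.
Only numpy, scipy, OpenCV 4.12 (cv2) and the standard library are available. Lean on these libraries where they do the work, as an engineer would, in place of code of your own. Each camera call takes 0.05 s, during which the arm holds its last target. There are 200 camera calls.

## Working session

There is one attempt and no reset: what is moved stays moved. The work goes in short steps, Python scripts to look and compute and a tool call to move; the robot and the scene stay as the last step left them, time stands still between calls to the robot, and variables do not carry over. Pictures are saved under pics/ and viewed, at most 10 in all, crops included, and the job is handed in when it is done.

Besides the shell and the picture viewer there is one more tool, called as name([rows], argument=value, ...), one row to a line, values as JSON. send_rows: Moves the arm, as the interface text tells. Its arguments: {"type":"object","properties":{"commands":{"type":"array","items":{"type":"array","items":{"type":"array","items":{"type":"number"}}}},"squeeze":{"type":"number"}},"required":["commands"]}

```bash
mkdir -p pics
cat > h.py <<'E'
import numpy as np, cv2
from rig import ctrl
def cam(n):
    c=ctrl.calibration(n); return c
def ray(n,u,v,c=None):
    c=c or cam(n); T=np.array(c["world_from_camera"])
    d=T[:3,:3]@np.array([(u-c["cx"])/c["fx"],(v-c["cy"])/c["fy"],1]); return T[:3,3],d
def onz(n,u,v,z,c=None):
    o,d=ray(n,u,v,c); return o+d*(z-o[2])/d[2]
def proj(n,p,c=None):
    c=c or cam(n); T=np.linalg.inv(np.array(c["world_from_camera"])); q=T[:3,:3]@np.array(p)+T[:3,3]
    return c["cx"]+c["fx"]*q[0]/q[2], c["cy"]+c["fy"]*q[1]/q[2]
E
python3 - <<'E'
from h import *
s=ctrl.get_state(); print(s, ctrl.pinch_z)
a=ctrl.read_camera("scene");b=ctrl.read_camera("top")
cv2.imwrite("pics/s0.png",a);cv2.imwrite("pics/t0.png",b)
for n in("scene","top"):
    c=cam(n);print(n,c["fx"],np.round(c["world_from_camera"],3).tolist())
E
```

```text
{'t': 0.0, 'qpos': array([-1.39927904e+00,  3.81188675e-01,  1.29822635e+00, -1.23875532e-05,
        1.46360230e+00, -2.15325725e-01]), 'dq': array([ 9.21939486e-04, -5.08157288e-04,  9.83086823e-05,  6.07118529e-04,
        2.42266860e-04, -1.06570536e-04]), 'effort': array([ 1.02263659e-04, -4.37927520e+01, -2.24554127e+01,  7.13233673e-02,
        3.52397491e-02, -1.22381311e-04]), 'tcp_pos': array([ 0.20742446, -0.50905516,  0.21265334]), 'tool_rot': array([-7.12296420e-04,  9.81351929e-01,  1.92218324e-01,  9.44556156e-06]), 'contact_force': array([-0.25198634,  0.16472737, -0.14168219]), 'wrist_torque': array([-0.04977898,  0.02137639,  0.03073129]), 'finger_force': 0.0, 'gripper_width': 0.9989823489126988} 0.0187
scene 415.43335358985604 [[0.653, 0.439, -0.617, 1.207], [0.757, -0.383, 0.529, -0.512], [-0.005, -0.813, -0.583, 0.775], [0.0, 0.0, 0.0, 1.0]]
top 442.1972140362155 [[-0.027, -0.996, 0.081, 0.472], [-1.0, 0.028, 0.008, 0.019], [-0.011, -0.081, -0.997, 1.24], [0.0, 0.0, 0.0, 1.0]]
```

View pics/s0.png

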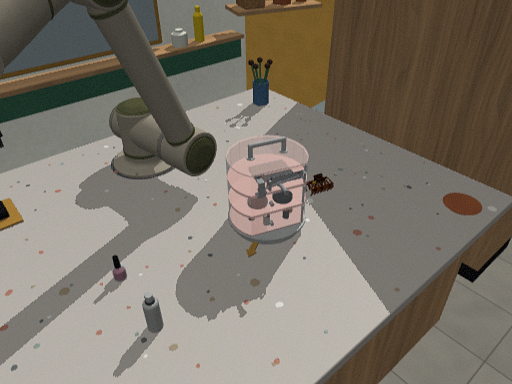

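View pics/t0.png

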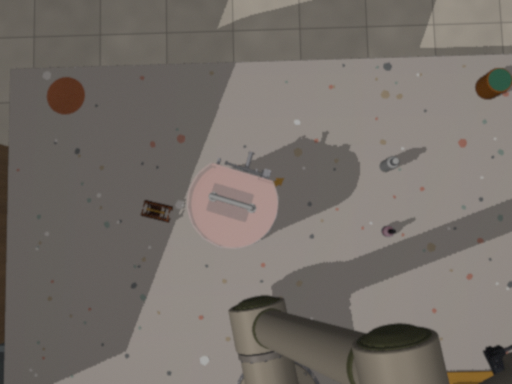

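The scene picture shows the stack at about (267,185) and the brass pointer at (252,249). The top picture shows the lid centre near (233,203), the pointer at (279,181), the gate flat at the image top (245,168) and the lid bar running (211,195)–(255,208). I'll now measure the axis, the bar and the pointer.

Run:
```python
from h import *
b=cv2.imread("pics/t0.png"); a=cv2.imread("pics/s0.png")
crop=cv2.resize(b[145:265,130:300],None,fx=4.7,fy=4.7,interpolation=cv2.INTER_CUBIC)
cv2.imwrite("pics/tc.png",crop[:600,:800])
hsv=cv2.cvtColor(b,cv2.COLOR_BGR2HSV)
i=b.astype(int)
m=((i[...,2]-i[...,1]>18)).astype(np.uint8); m[:150]=0;m[260:]=0;m[:,:180]=0;m[:,290:]=0
m=cv2.morphologyEx(m,cv2.MORPH_OPEN,np.ones((3,3)))
cs=max(cv2.findContours(m,0,1)[0],key=cv2.contourArea)[:,0,:]
P=np.array([onz("top",u,v,.224)[:2] for u,v in cs])
from scipy.optimize import least_squares
f=least_squares(lambda q:np.hypot(P[:,0]-q[0],P[:,1]-q[1])-q[2],[.47,.06,.105],loss='soft_l1',f_scale=.001)
print("lid circle",f.x)
w=(hsv[...,0]>12)&(hsv[...,0]<28)&(hsv[...,1]>130); w[:160]=0;w[205:]=0;w[:,:265]=0;w[:,300:]=0
v,u=np.nonzero(w);print("brass",len(u),u.mean(),v.mean(),onz("top",u.mean(),v.mean(),.005))
for uv in((211,195),(255,208)): print("bar end",onz("top",*uv,.264))
hs=cv2.cvtColor(a,cv2.COLOR_BGR2HSV);w=(hs[...,0]>12)&(hs[...,0]<28)&(hs[...,1]>130);w[:235]=0;w[265:]=0;w[:,:240]=0;w[:,268:]=0
v,u=np.nonzero(w);print("brass s",len(u),u.min(),u.max(),v.min(),v.max(),onz("scene",u.mean(),v.mean(),.005), onz("scene",u[v.argmax()],v.max(),.005))
```

```text
lid circle [0.5277013  0.09116671 0.09805459]
brass 34 278.1764705882353 181.2058823529412 [ 0.59918714 -0.0203751   0.005     ]
bar end [0.54594145 0.13760012 0.264     ]
bar end [0.5144424  0.04087627 0.264     ]
brass s 84 247 257 242 255 [ 0.5947954 -0.0117411  0.005    ] [ 0.60576585 -0.03416575  0.005     ]
```

View pics/tc.png

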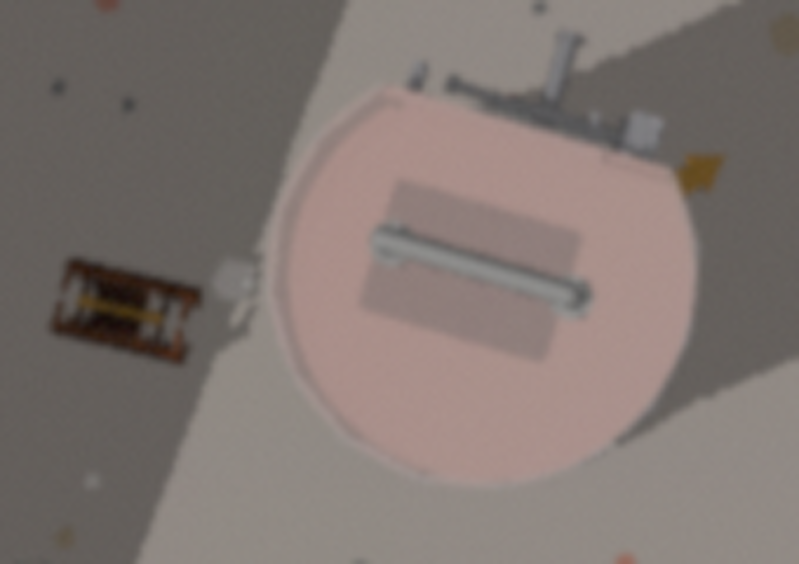

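The crop shows the gate flat at the top, the bolt handle up at (568,40), the keeper on the right at (640,130), the hinge on the left at (415,75) and the bar from (372,240) to (590,297). The axis is therefore at about (0.530, 0.090), the pointer bearing is about -58° and the gate bearing about -18°. That means a turn of about -0.70 rad. I'll move above the lid handle.

send_rows([
  [[0,0,0,0.0262,-0.0216,-0.0055,0.06],[0,0,0,0.0262,-0.0216,-0.0055,0.06],[0,0,0,0.0262,-0.0216,-0.0055,0.06],[0,0,0,0.0262,-0.0216,-0.0055,0.06],[0,0,0,0.0262,-0.0216,-0.0055,0.06],[0,0,0,0.0262,-0.0216,-0.0055,0.06],[0,0,0,0.0262,-0.0216,-0.0055,0.06],[0,0,0,0.0262,-0.0216,-0.0055,0.06],[0,0,0,0.0262,-0.0216,-0.0055,0.06],[0,0,0,0.0262,-0.0216,-0.0055,0.06],[0,0,0,0.0262,-0.0216,-0.0055,0.06],[0,0,0,0.0262,-0.0216,-0.0055,0.06],[0,0,0,0.0262,-0.0216,-0.0055,0.06],[0,0,0,0.0262,-0.0216,-0.0055,0.06],[0,0,0,0.0262,-0.0216,-0.0055,0.06],[0,0,0,0.0262,-0.0216,-0.0055,0.06],[0,0,0,0.0262,-0.0216,-0.0055,0.06],[0,0,0,0.0262,-0.0216,-0.0055,0.06],[0,0,0,0.0262,-0.0216,-0.0055,0.06],[0,0,0,0.0262,-0.0216,-0.0055,0.06]],
])

```text
t: 2.1
tcp_pos: [0.5301, 0.0898, 0.3232]
tool_rot: [-0.0, 0.981, 0.192, -0.0]
contact_force: [0.4, -0.1, -0.1]
gripper_width: 0.684
finger_force: 0.0
```

send_rows([
  [[0,0,-0.1086,0,0,0,0.06],[0,0,-0.1086,0,0,0,0.06],[0,0,-0.1086,0,0,0,0.06],[0,0,-0.1086,0,0,0,0.06],[0,0,-0.1086,0,0,0,0.06],[0,0,-0.1086,0,0,0,0.06],[0,0,-0.1086,0,0,0,0.06],[0,0,-0.1086,0,0,0,0.06],[0,0,0,0,0,0,0.06],[0,0,0,0,0,0,0.06]],
])

```text
t: 3.1
tcp_pos: [0.5297, 0.0884, 0.323]
tool_rot: [-0.0, 0.81, 0.586, -0.0]
contact_force: [0.7, 0.1, 0.9]
gripper_width: 0.681
finger_force: 0.0
```

Run:
```python
from h import *
s=ctrl.get_state();print(s["t"],s["tcp_pos"],s["tool_rot"],s["qpos"])
cv2.imwrite("pics/w1.png",ctrl.read_camera("wrist"))
c=cam("wrist");print(np.round(c["world_from_camera"],3).tolist(),c["fx"])
print(proj("wrist",(.53,.09,.266)))
```

```text
3.1 [0.52974389 0.08840448 0.32301372] [-1.68750579e-04  8.10179013e-01  5.86182479e-01 -2.01175657e-04] [-5.52105508e-02  3.04892668e-01  1.10051643e+00  8.74248481e-06
  1.73670864e+00  2.62909536e-01]
[[0.95, -0.295, -0.1, 0.555], [-0.312, -0.9, -0.304, 0.168], [-0.0, 0.32, -0.948, 0.495], [0.0, 0.0, 0.0, 1.0]] 276.8768917555158
(np.float64(251.81137023803785), np.float64(197.72753923818993))
```

View pics/w1.png

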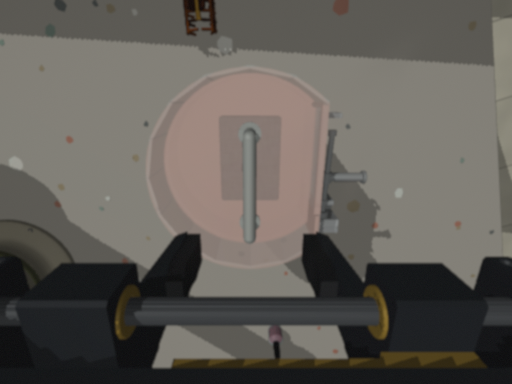

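The wrist picture shows the bar running upright from (249,130) to (249,241), aligned with the tool. The fingers are open on both sides, and the bolt handle is at (362,177).

Run:
```python
from h import *
g=cv2.imread("pics/w1.png")
for r in (140,160,180,200,220,235): print(r,g[r,236:264].mean(1).astype(int))
p=[onz("wrist",249.5,r,.263) for r in(130,241)]; print(p,(p[0]+p[1])/2)
```

```text
140 [122 121 123 125 127 125 120 117 122 128 132 134 134 131 128 120 109  97
  86  80  86  93 102 112 120 122 123 123]
160 [122 121 122 122 122 120 114 116 121 127 132 135 134 131 127 120 109  97
  85  81  96 115 122 122 123 123 122 122]
180 [121 122 122 122 122 121 117 115 120 126 131 134 135 132 127 119 109  98
  88  86 102 116 120 121 121 121 122 122]
200 [131 132 132 132 132 131 125 118 119 126 131 135 134 131 126 119 108  97
  87  89 108 127 132 132 132 131 132 132]
220 [139 139 138 137 132 130 125 118 118 124 130 134 134 132 126 118 107  95
  86  93 112 126 129 129 133 137 139 139]
235 [138 138 138 139 138 137 130 121 118 123 129 133 134 131 125 117 106  94
  85  95 118 134 138 137 137 137 138 138]
[array([0.54623573, 0.14564251, 0.263     ]), array([0.51419102, 0.04868836, 0.263     ])] [0.53021337 0.09716543 0.263     ]
```

send_rows([
  [[0,0,0,0.003,-0.0015,0.01,0.06],[0,0,0,0,0,0.014,0.06],[0,0,0,0,0,0.014,0.06],[0,0,0,0,0,0.014,0.06],[0,0,0,0,0,0.014,0.06],[0,0,0,0,0,0.014,0.06],[0,0,0,0,0,0,0.06],[0,0,0,0,0,0,0.03],[0,0,0,0,0,0,0.02],[0,0,0,0,0,0,0.01],[0,0,0,0,0,0,0.0],[0,0,0,0,0,0,0.0],[0,0,0,0,0,0,0.0]],
], squeeze=40)

```text
t: 4.45
tcp_pos: [0.5293, 0.0917, 0.2433]
tool_rot: [0.0, 0.809, 0.587, 0.0]
contact_force: [-0.1, 0.0, -0.2]
gripper_width: 0.16
finger_force: 0.0
```

send_rows([
  [[0,0,0,0,0,0,0],[0,0,0,0,0,0,0],[0,0,0,0,0,0,0],[0,0,0,0,0,0,0]],
])

```text
t: 4.85
tcp_pos: [0.5293, 0.0917, 0.2432]
tool_rot: [-0.0, 0.809, 0.587, -0.0]
contact_force: [0.2, -0.8, 0.4]
gripper_width: 0.003
finger_force: 0.0
```

send_rows([
  [[0,0,0.05,0,0,0,0],[0,0,0.05,0,0,0,0],[0,0,0.05,0,0,0,0],[0,0,0.05,0,0,0,0],[0,0,0.05,0,0,0,0],[0,0,0.05,0,0,0,0],[0,0,0.05,0,0,0,0],[0,0,0.05,0,0,0,0],[0,0,0.05,0,0,0,0],[0,0,0.05,0,0,0,0],[0,0,0.05,0,0,0,0],[0,0,0.05,0,0,0,0],[0,0,0,0,0,0,0],[0,0,0,0,0,0,0]],
])

```text
t: 6.25
tcp_pos: [0.5293, 0.0917, 0.2432]
tool_rot: [-0.0, 0.947, 0.323, 0.0]
contact_force: [0.4, -0.2, 0.1]
gripper_width: 0.005
finger_force: 0.0
```

Run:
```python
from h import *
s=ctrl.get_state();print(s)
b=ctrl.read_camera("top");cv2.imwrite("pics/t2.png",b)
cv2.imwrite("pics/t2c.png",cv2.resize(b[145:265,130:300],None,fx=4.7,fy=4.7,interpolation=cv2.INTER_CUBIC)[:600,:800])
```

```text
{'t': 6.25, 'qpos': array([-4.89472890e-02,  3.38065356e-01,  1.27575563e+00,  6.03038197e-05,
        1.52779085e+00,  8.64940007e-01]), 'dq': array([-3.74559599e-04,  1.28397373e-03, -1.14853213e-04,  2.24004040e-03,
        8.10461871e-05,  3.09674962e-04]), 'effort': array([-2.37482585e-03, -4.21263313e+01, -2.31063795e+01,  6.09787647e-02,
       -4.88774583e-02,  6.18914561e-02]), 'tcp_pos': array([0.5292979 , 0.09172911, 0.24323203]), 'tool_rot': array([-3.15384883e-05,  9.46542435e-01,  3.22579321e-01,  2.18461616e-06]), 'contact_force': array([ 0.38367308, -0.1605767 ,  0.05596999]), 'wrist_torque': array([-0.09257602, -0.00173649,  0.01012384]), 'finger_force': 0.0, 'gripper_width': 0.005452668539947008}
```

View pics/t2c.png

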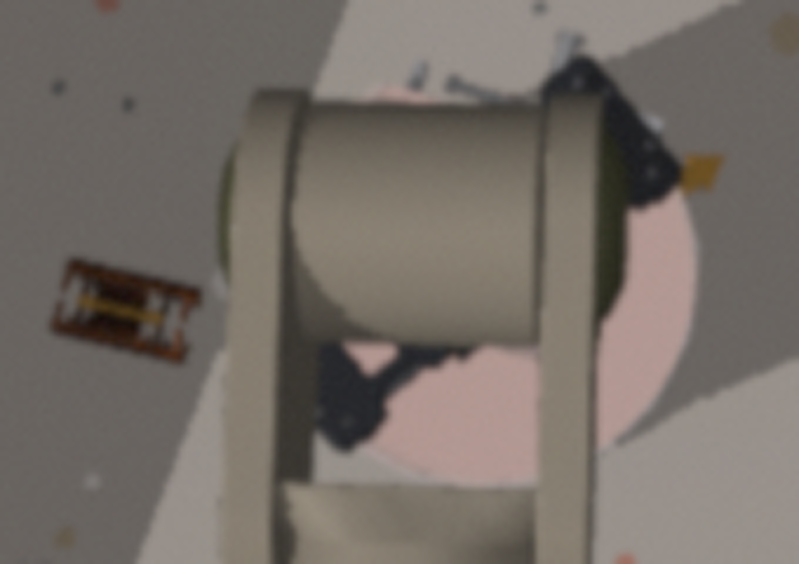

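The fingers shut fully without catching the bar, and the carousel did not move: the handle is still near (568,45). I'll look from the wrist.

Run:
```python
from h import *
w=ctrl.read_camera("wrist");cv2.imwrite("pics/w2.png",w)
s=ctrl.get_state();print(proj("wrist",s["tcp_pos"]),proj("wrist",s["tcp_pos"]+[0,0,.0187]))
for y in(-.046,.046):
    d=np.array([-.312,-.95,0])*y; print(proj("wrist",np.array([.5295,.092,.26])+d))
```

```text
(np.float64(252.0730666847789), np.float64(227.46331001459225)) (np.float64(252.17538640769214), np.float64(240.67733060333484))
(np.float64(207.6572391522014), np.float64(180.11872204420087))
(np.float64(290.56246744789604), np.float64(289.552877331454))
```

View pics/w2.png

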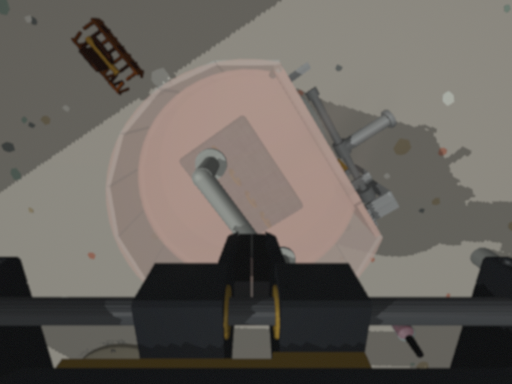

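The wrist picture shows the bar passing under the shut fingers, with its end at (210,160), so the stack looks lower than I assumed. I'll triangulate the bar ends from the first scene and top pictures.

Run:
```python
from h import *
a=cv2.imread("pics/s0.png")
cv2.imwrite("pics/sc.png",cv2.resize(a[130:265,205:340],None,fx=4.4,fy=4.4,interpolation=cv2.INTER_CUBIC))
def tri(rs):
    A=0;B=0
    for o,d in rs:
        d=d/np.linalg.norm(d);M=np.eye(3)-np.outer(d,d);A=A+M;B=B+M@o
    p=np.linalg.solve(A,B);return p,[np.linalg.norm((np.eye(3)-np.outer(d,d)/(d@d))@(p-o)) for o,d in rs]
for s,t in(((286,142),(255.5,208.2)),((249,151),(209.1,196.1))):
    print(tri([ray("scene",*s),ray("top",*t)]))
for p in([.5295,.092,.224],[.5295,.092,.266],[.5295,.092,.0]): print(proj("scene",p),proj("top",p))
```

```text
(array([0.54791317, 0.07568836, 0.27163235]), [np.float64(0.04970274858471967), np.float64(0.049702748584719715)])
(array([0.51929627, 0.10639282, 0.23263508]), [np.float64(0.047066624339380275), np.float64(0.047066624339380185)])
(np.float64(265.4221299068304), np.float64(153.9354281730798)) (np.float64(233.03854952959205), np.float64(202.82804346113767))
(np.float64(265.5103656548331), np.float64(139.46432986486937)) (np.float64(231.65302904394616), np.float64(201.78401369325078))
(np.float64(265.01290425918967), np.float64(221.05045480685604)) (np.float64(238.849706779634), np.float64(207.2069185609792))
```

View pics/sc.png

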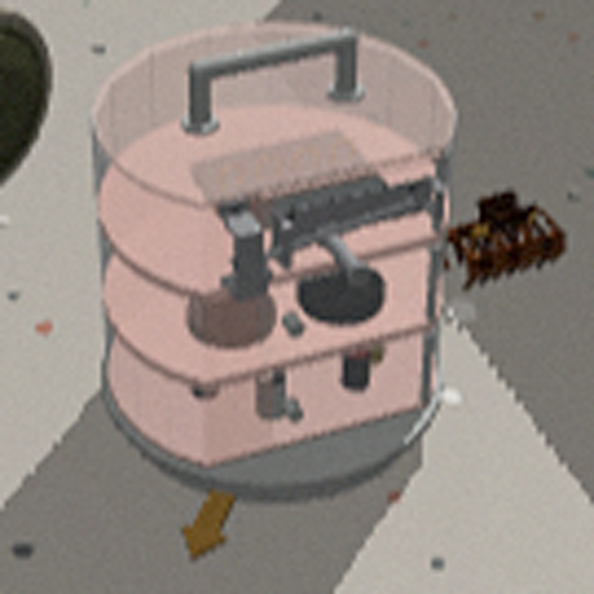

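```bash
cat >> h.py <<'E'
def tri(rs):
    A=0;B=0
    for o,d in rs:
        d=d/np.linalg.norm(d);M=np.eye(3)-np.outer(d,d);A=A+M;B=B+M@o
    p=np.linalg.solve(A,B);return p.round(4),[round(float(np.linalg.norm((np.eye(3)-np.outer(d,d)/(d@d))@(p-o))),4) for o,d in rs]
E
python3 - <<'E'
from h import *
print("L-y end",tri([ray("scene",248.6,145.5),ray("top",255.5,208.2)]))
print("+y end",tri([ray("scene",285,138),ray("top",209.1,196.1)]))
# wrist now: +y end bar top corner (205,168) ; post base near end (288,255)
print("w +y end",tri([ray("scene",285,138),ray("wrist",205,165)]),tri([ray("top",209.1,196.1),ray("wrist",205,165)]))
print("lid rim hinge etc: handle disc top/scene/wrist", tri([ray("top",130+568/4.7,145+40/4.7),ray("scene",205+345/4.4,130+270/4.4)]),tri([ray("top",130+568/4.7,145+40/4.7),ray("wrist",388,119)]))
g=cv2.imread("pics/w2.png")
crop=cv2.resize(g[150:310,160:340],None,fx=3.7,fy=3.7,interpolation=cv2.INTER_CUBIC);cv2.imwrite("pics/w2c.png",crop)
E
```

```text
L-y end (array([0.5165, 0.0429, 0.2615]), [0.0039, 0.0039])
+y end (array([0.5447, 0.1435, 0.2575]), [0.001, 0.001])
w +y end (array([0.5495, 0.1414, 0.2601]), [0.001, 0.001]) (array([0.5455, 0.1431, 0.2446]), [0.0012, 0.0012])
lid rim hinge etc: handle disc top/scene/wrist (array([0.647 , 0.0475, 0.1927]), [0.002, 0.002]) (array([0.6486, 0.049 , 0.1908]), [0.0, 0.0])
```

View pics/w2c.png

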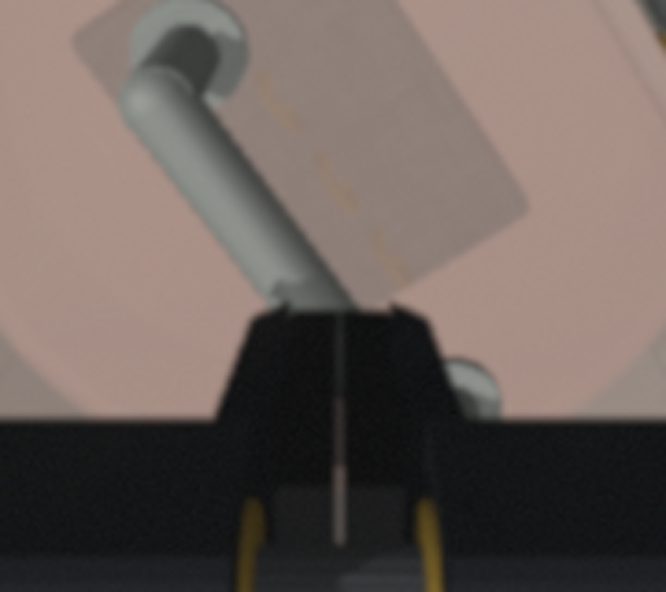

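The crop shows the shut fingertips at (340,310) hovering just above the bar. The real tips sit roughly 20 mm higher than the reported TCP suggests. I'll open, turn back, go 15 mm lower (still above the lid by either reading) and grip again.

send_rows([
  [[0,0,0,0,0,-0.005,0.06],[0,0,0,0,0,0,0.06],[0,0,-0.1,0,0,0,0.06],[0,0,-0.1,0,0,0,0.06],[0,0,-0.1,0,0,0,0.06],[0,0,-0.1,0,0,0,0.06],[0,0,-0.1,0,0,0,0.06],[0,0,-0.1,0,0,0,0.06],[0,0,0,0,0,0.01,0.06],[0,0,0,0,0,0.01,0.06],[0,0,0,0,0,0,0.06],[0,0,0,0,0,0,0.03],[0,0,0,0,0,0,0],[0,0,0,0,0,0,0],[0,0,0,0,0,0,0],[0,0,0,0,0,0,0],[0,0,0,0,0,0,0],[0,0,0,0,0,0,0]],
], squeeze=40)

```text
t: 8.15
tcp_pos: [0.5288, 0.0919, 0.2283]
tool_rot: [-0.0, 0.809, 0.587, -0.0]
contact_force: [-3.3, 0.4, 2.2]
gripper_width: 0.119
finger_force: 40.0
```

send_rows([
  [[0,0,0,0,0,0,0.03],[0,0,0,0,0,0,0.03],[0,0,0,0,0,0.004,0.03],[0,0,0,0,0,0.004,0.03],[0,0,0,0,0,0,0.03]],
])

```text
t: 8.65
tcp_pos: [0.529, 0.0917, 0.2194]
tool_rot: [-0.0, 0.809, 0.587, -0.001]
contact_force: [0.1, 0.1, -0.3]
gripper_width: 0.339
finger_force: 0.0
```

send_rows([
  [[0,0,0,0,0,0,0],[0,0,0,0,0,0,0],[0,0,0,0,0,0,0],[0,0,0,0,0,0,0],[0,0,0,0,0,0,0]],
])

```text
t: 9.15
tcp_pos: [0.5288, 0.0919, 0.2203]
tool_rot: [-0.0, 0.809, 0.587, -0.0]
contact_force: [-4.4, 1.5, 1.2]
gripper_width: 0.121
finger_force: 40.0
```

Gripped. Now the turn.

send_rows([
  [[0,0,0.05,0,-0.001,0,0],[0,0,0.05,0,0,0,0],[0,0,0.05,0,0,0,0],[0,0,0.05,0,0,0,0],[0,0,0.05,0,0,0,0],[0,0,0.05,0,0,0,0],[0,0,0.05,0,0,0,0],[0,0,0.05,0,0,0,0],[0,0,0.05,0,0,0,0],[0,0,0.05,0,0,0,0],[0,0,0.05,0,0,0,0],[0,0,0.05,0,0,0,0],[0,0,0,0,0,0,0]],
])

```text
t: 10.45
tcp_pos: [0.527, 0.0931, 0.2203]
tool_rot: [-0.001, 0.947, 0.322, -0.001]
contact_force: [-8.9, 4.7, 3.3]
gripper_width: 0.123
finger_force: 40.0
```

```bash
cat > st.py <<'E'
from h import *
s=ctrl.get_state()
from scipy.spatial.transform import Rotation as R
w,x,y,z=s["tool_rot"];M=R.from_quat([x,y,z,w]).as_matrix()
print(round(s["t"],2),s["tcp_pos"].round(4),"yaw_y deg",round(np.degrees(np.arctan2(M[1,1],M[0,1])),2),"F",s["contact_force"].round(2),"M",s["wrist_torque"].round(3),"w",round(s["gripper_width"]*.0881,4),"ff",round(s["finger_force"],1),"q",s["qpos"].round(2))
E
python3 st.py
```

```text
10.45 [0.527  0.0931 0.2203] yaw_y deg -52.46 F [-8.88  4.7   3.34] M [0.846 1.263 0.067] w 0.0109 ff 40.0 q [-0.05  0.35  1.32  0.    1.47  0.87]
```

send_rows([
  [[0,0,0.02,-0.001,-0.002,0,0],[0,0,0.02,0,0,0,0],[0,0,0.01,0,0,0,0],[0,0,0,0,0,0,0]],
])

```text
t: 10.85
tcp_pos: [0.5271, 0.0931, 0.2203]
tool_rot: [0.0, 0.955, 0.298, 0.001]
contact_force: [4.9, 2.2, -1.4]
gripper_width: 0.123
finger_force: 40.7
```

```bash
python3 st.py
```

```text
10.85 [0.5271 0.0931 0.2203] yaw_y deg -55.31 F [ 4.93  2.19 -1.41] M [ 0.405 -0.772  0.416] w 0.0109 ff 40.7 q [-0.05  0.35  1.33  0.    1.46  0.92]
```

send_rows([
  [[0,0,0.01,0,0,0,0],[0,0,0.01,0,0,0,0],[0,0,0,0,0,0,0]],
])

```text
t: 11.15
tcp_pos: [0.5271, 0.0931, 0.2203]
tool_rot: [0.0, 0.957, 0.289, 0.001]
contact_force: [4.5, 1.6, -1.0]
gripper_width: 0.119
finger_force: 41.3
```

```bash
python3 st.py
```

```text
11.15 [0.5271 0.0931 0.2203] yaw_y deg -56.44 F [ 4.51  1.57 -0.96] M [ 0.402 -0.738  0.563] w 0.0105 ff 41.3 q [-0.05  0.35  1.33  0.    1.46  0.94]
```

send_rows([
  [[0,0,0.01,0,0,0,0],[0,0,0,0,0,0,0]],
])

```text
t: 11.35
tcp_pos: [0.5271, 0.0931, 0.2203]
tool_rot: [0.0, 0.959, 0.284, 0.001]
contact_force: [5.5, 2.0, -0.8]
gripper_width: 0.124
finger_force: 41.6
```

```bash
python3 st.py
```

```text
11.35 [0.5271 0.0931 0.2203] yaw_y deg -57.0 F [ 5.47  1.96 -0.82] M [ 0.312 -0.76   0.619] w 0.0109 ff 41.6 q [-0.05  0.35  1.33  0.    1.46  0.95]
```

send_rows([
  [[0,0,0.01,0,0,0,0],[0,0,0,0,0,0,0]],
])

```text
t: 11.55
tcp_pos: [0.5271, 0.0931, 0.2203]
tool_rot: [0.0, 0.96, 0.279, 0.001]
contact_force: [5.0, 2.4, -2.6]
gripper_width: 0.12
finger_force: 42.0
```

```bash
python3 st.py
```

```text
11.55 [0.5271 0.0931 0.2203] yaw_y deg -57.57 F [ 5.03  2.42 -2.58] M [ 0.386 -0.801  0.656] w 0.0106 ff 42.0 q [-0.05  0.35  1.33  0.    1.46  0.96]
```

Run:
```python
from h import *
a=ctrl.read_camera("scene");cv2.imwrite("pics/s3.png",a)
c=cv2.resize(a[140:265,205:340],None,fx=4.4,fy=4.4,interpolation=cv2.INTER_CUBIC)
cv2.imwrite("pics/s3c.png",c)
ax=np.array([.5275,.093,0])
for deg in(-52,-55,-57.5,-60):
    t=np.radians(deg);o=np.array([np.cos(t),np.sin(t),0]);y=np.array([-o[1],o[0],0])*-1
    for nm,p in(("disc",ax+o*.1255+y*.006+[0,0,.192]),("frontmid z.082 base",ax+o*.0745+[0,0,.03]),("corner+",ax+o*.0745+y*.074+[0,0,.03]),("corner-",ax+o*.0745-y*.074+[0,0,.03])):
        u,v=proj("scene",p);print(deg,nm,round((u-205)*4.4),round((v-140)*4.4))
```

```text
-52 disc 211 229
-52 frontmid z.082 base 241 395
-52 corner+ 123 380
-52 corner- 362 410
-55 disc 199 227
-55 frontmid z.082 base 235 394
-55 corner+ 119 375
-55 corner- 354 414
-57.5 disc 190 225
-57.5 frontmid z.082 base 230 393
-57.5 corner+ 115 371
-57.5 corner- 348 416
-60 disc 180 223
-60 frontmid z.082 base 225 392
-60 corner+ 112 366
-60 corner- 341 419
```

View pics/s3c.png

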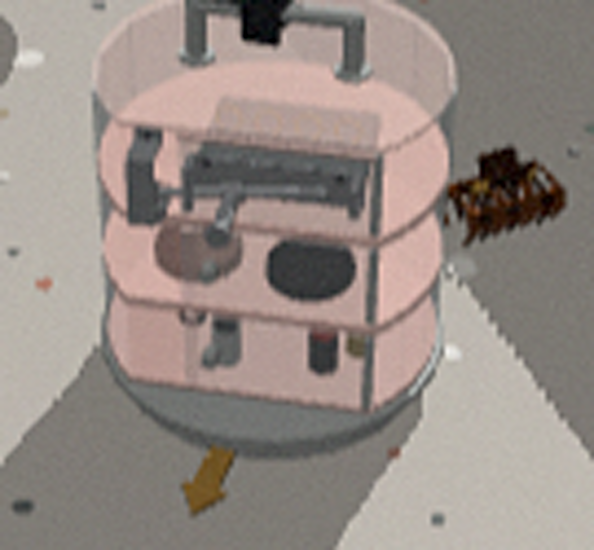

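The scene crop shows the bolt handle disc at (218,230), the front-right lower corner at (370,410) and the arrow tip at (195,515). The gate bearing is only about -51.5°, so the bar is twisting in the grip and the stop has not been entered. I'll grip harder.

send_rows([
  [[0,0,0,0,0,0,0],[0,0,0,0,0,0,0],[0,0,0.01,0,0,0,0],[0,0,0,0,0,0,0]],
], squeeze=60)

```text
t: 12.0
tcp_pos: [0.5271, 0.0931, 0.2203]
tool_rot: [0.0, 0.962, 0.275, 0.001]
contact_force: [4.6, 2.4, -1.3]
gripper_width: 0.121
finger_force: 62.5
```

```bash
python3 st.py
cat > disc.py <<'E'
from h import *
import sys
# carousel bearing from the change of the scene picture: dark keeper column & brass direction
a=ctrl.read_camera("scene") if len(sys.argv)<2 else cv2.imread(sys.argv[1])
h=cv2.cvtColor(a,cv2.COLOR_BGR2HSV)
w=(h[...,0]>12)&(h[...,0]<28)&(h[...,1]>110);w[:235]=0;w[265:]=0;w[:,:240]=0;w[:,268:]=0
v,u=np.nonzero(w);P=np.array([onz("scene",x,y,.006)[:2] for x,y in zip(u,v)])
m=P.mean(0);d=np.linalg.svd(P-m)[2][0];d*=np.sign(d[0])
print("arrow dir",np.degrees(np.arctan2(d[1],d[0])).round(1),"from axis",np.degrees(np.arctan2(m[1]-.093,m[0]-.5275)).round(1))
# post edge (dark vertical line at right front corner), rows 185..225
r=a[190:228,270:300].mean(2); print("corner col",270+np.median(r.argmin(1)))
cv2.imwrite("pics/last.png",a)
E
python3 disc.py; python3 disc.py pics/s3.png
```

```text
12.0 [0.5271 0.0931 0.2203] yaw_y deg -58.12 F [ 4.62  2.39 -1.33] M [ 0.308 -0.784  0.796] w 0.0106 ff 62.5 q [-0.05  0.35  1.33  0.    1.46  0.97]
arrow dir -57.1 from axis -57.2
corner col 279.5
arrow dir -57.7 from axis -57.2
corner col 280.0
```

Run:
```python
from h import *
w=ctrl.read_camera("wrist");t=ctrl.read_camera("top");s=cv2.imread("pics/last.png")
cv2.imwrite("pics/w4.png",w)
A=cv2.resize(w[0:384,60:460],(400,384));B=cv2.resize(s[130:262,205:342],(400,384));
C=cv2.resize(w[130:270,160:346],(400,300));C=C[:216];D=cv2.resize(t[145:265,130:300],(400,282))[:216]
m=np.vstack([np.hstack([A,B]),np.hstack([C,D])]);cv2.imwrite("pics/m4.png",m);print(m.shape)
ax=np.array([.5275,.093,0])
c=cam("wrist")
for deg in(-51.5,-57.3):
    t=np.radians(deg);o=np.array([np.cos(t),np.sin(t),0]);y=np.array([o[1],-o[0],0])
    print(deg,"tip",np.round(proj("wrist",ax+o*.152+[0,0,.006],c)),"disc",np.round(proj("wrist",ax+o*.1255+y*.006+[0,0,.192],c)),"bar",np.round(proj("wrist",ax+y*.046+[0,0,.26],c)),np.round(proj("wrist",ax-y*.046+[0,0,.26],c)),"lidcorner",np.round(proj("wrist",ax+o*.0745-y*.074+[0,0,.224],c)),np.round(proj("wrist",ax+o*.0745+y*.074+[0,0,.224],c)))
```

```text
(600, 800, 3)
-51.5 tip [360. 149.] disc [415. 201.] bar [262. 325.] [242. 178.] lidcorner [366. 100.] [363. 308.]
-57.3 tip [359. 160.] disc [412. 216.] bar [254. 325.] [252. 177.] lidcorner [378. 113.] [352. 317.]
```

View pics/m4.png

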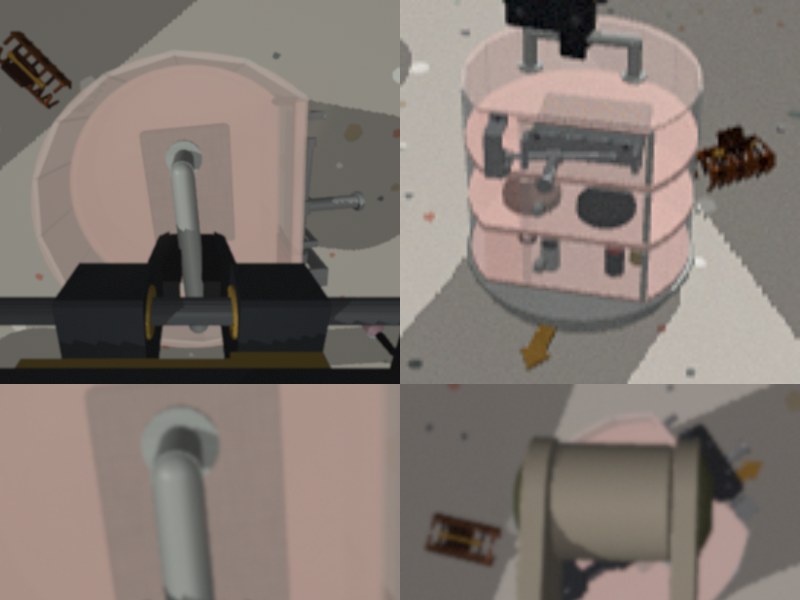

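The wrist part shows the bolt disc at (418,203), matching a bearing of -51.5°, with the bar tilted about 6° in the pads. The scene part shows nothing in the way. I'll wind up a little more and watch for the click, which should show as a torque drop.

send_rows([
  [[0,0,0.015,0,0,0,0],[0,0,0.015,0,0,0,0],[0,0,0,0,0,0,0]],
])

```text
t: 12.45
tcp_pos: [0.5268, 0.0934, 0.2204]
tool_rot: [-0.0, 0.966, 0.26, 0.001]
contact_force: [3.5, 4.5, -0.5]
gripper_width: 0.113
finger_force: 60.1
```

```bash
cat > br.py <<'E'
from h import *
# bar tilt in wrist picture: bright bar columns, rows 165..220 -> world bearing of the bar; gate bearing = bar+90
w=ctrl.read_camera("wrist");c=cam("wrist");cv2.imwrite("pics/wl.png",w)
i=w.astype(int);m=(abs(i[...,2]-i[...,0])<14)&(i.mean(2)>95)
P=[]
for r in range(175,225):
    k=np.nonzero(m[r,215:290])[0]
    if 6<len(k)<40:P.append(onz("wrist",215+np.median(k),r,.262,c)[:2])
P=np.array(P);q=P.mean(0);d=np.linalg.svd(P-q)[2][0];d*=np.sign(d[1])
print("bar n",len(P),"gate bearing",round(np.degrees(np.arctan2(d[1],d[0]))-90,2))
E
python3 st.py; python3 br.py
```

```text
12.45 [0.5268 0.0934 0.2204] yaw_y deg -59.87 F [ 3.52  4.48 -0.47] M [ 0.816 -0.51   0.064] w 0.01 ff 60.1 q [-0.05  0.35  1.33  0.    1.47  1.  ]
bar n 50 gate bearing -59.63
```

Torque dropped from 0.8 to 0.06 and the bar realigned, so it clicked. I'll release and check where it rests.

send_rows([
  [[0,0,0,0,0,0,0.04],[0,0,0,0,0,0,0.04],[0,0,0,0,0,0,0.04],[0,0,0,0,0,0,0.04]],
])

```text
t: 12.9
tcp_pos: [0.5262, 0.0928, 0.2203]
tool_rot: [0.0, 0.966, 0.26, -0.0]
contact_force: [-0.1, 0.8, 0.3]
gripper_width: 0.444
finger_force: 0.0
```

```bash
python3 st.py; python3 br.py
python3 - <<'E'
from h import *
a=ctrl.read_camera("scene");cv2.imwrite("pics/s5.png",a)
w=cv2.imread("pics/wl.png");c=cam("wrist")
h=cv2.cvtColor(w,cv2.COLOR_BGR2HSV)
m=(h[...,0]>12)&(h[...,0]<28)&(h[...,1]>120);m[230:]=0;m[:,:300]=0
n,l,st,ce=cv2.connectedComponentsWithStats(m.astype(np.uint8))
for k in range(1,n):
    if st[k,4]>6: print("brass",st[k],ce[k],onz("wrist",*ce[k],.006,c))
E
```

```text
12.9 [0.5262 0.0928 0.2203] yaw_y deg -59.9 F [-0.09  0.81  0.34] M [ 0.014 -0.008 -0.015] w 0.0391 ff 0.0 q [-0.05  0.35  1.33 -0.    1.47  1.  ]
bar n 50 gate bearing -59.99
```

send_rows([
  [[0,0,0,0,0,0,0],[0,0,0,0,0,0,0],[0,0,0,0,0,0,0],[0,0,0,0,0,0,0],[0,0,0,0,0,0,0]],
])

```text
t: 13.5
tcp_pos: [0.5263, 0.0932, 0.2203]
tool_rot: [-0.0, 0.966, 0.26, -0.0]
contact_force: [0.8, 1.6, 0.7]
gripper_width: 0.117
finger_force: 60.0
```

```bash
python3 st.py
```

```text
13.5 [0.5263 0.0932 0.2203] yaw_y deg -59.88 F [0.81 1.57 0.71] M [0.204 0.083 0.039] w 0.0103 ff 60.0 q [-0.05  0.35  1.33  0.    1.47  1.  ]
```

send_rows([
  [[0,0,-0.015,0,0,0,0],[0,0,-0.015,0,0,0,0],[0,0,0,0,0,0,0]],
])

```text
t: 13.8
tcp_pos: [0.5263, 0.0931, 0.2203]
tool_rot: [-0.0, 0.962, 0.275, -0.0]
contact_force: [-1.9, 2.3, -0.2]
gripper_width: 0.116
finger_force: 60.2
```

```bash
python3 st.py;python3 br.py
```

```text
13.8 [0.5263 0.0931 0.2203] yaw_y deg -58.13 F [-1.92  2.28 -0.19] M [ 0.253  0.18  -0.19 ] w 0.0102 ff 60.2 q [-0.05  0.35  1.33  0.    1.47  0.97]
bar n 50 gate bearing -59.65
```

send_rows([
  [[0,0,0.015,0,0,0,0],[0,0,0.015,0,0,0,0],[0,0,0.03,0,0,0,0],[0,0,0,0,0,0,0]],
])

```text
t: 14.25
tcp_pos: [0.5262, 0.0931, 0.2203]
tool_rot: [-0.0, 0.969, 0.245, -0.0]
contact_force: [-1.4, 1.7, -0.1]
gripper_width: 0.119
finger_force: 60.4
```

```bash
python3 st.py; python3 br.py
```

```text
14.25 [0.5262 0.0931 0.2203] yaw_y deg -61.62 F [-1.39  1.74 -0.09] M [0.359 0.269 0.29 ] w 0.0105 ff 60.4 q [-0.05  0.35  1.33  0.    1.47  1.03]
bar n 50 gate bearing -57.82
```

The torque restores towards -59.6° from both sides, so the stack sits in the notch. Next I'll unwind, release, lift, move out over the bolt handle at about (0.580, -0.005), and turn the tool 90°.

send_rows([
  [[0,0,-0.033,0,0,0,0],[0,0,0,0,0,0,0.06],[0,0,0,0,0,0,0.06],[0,0,0,0,0,0,0.06],[0,0,0,0,0,-0.02,0.06],[0,0,0,0,0,-0.02,0.06],[0,0,0,0,0,-0.02,0.05],[0,0,0,0,0,-0.02,0.05],[0,0,0,-0.0016,0.022,0,0.04],[0,0,0,-0.0016,0.022,0,0.04],[0,0,0,0,0.0225,0,0.04],[0,0,0,0,0.0225,0,0.04],[0,0,0,0,0.0225,0,0.04]],
])

```text
t: 15.6
tcp_pos: [0.5803, -0.0059, 0.3003]
tool_rot: [0.0, 0.965, 0.261, 0.0]
contact_force: [0.2, -0.4, 0.0]
gripper_width: 0.461
finger_force: 0.0
```

send_rows([
  [[0,0,0.131,0,0,0,0.036],[0,0,0.131,0,0,0,0.036],[0,0,0.131,0,0,0,0.036],[0,0,0.131,0,0,0,0.036],[0,0,0.131,0,0,0,0.036],[0,0,0.131,0,0,0,0.036],[0,0,0.131,0,0,0,0.036],[0,0,0.131,0,0,0,0.036],[0,0,0.131,0,0,0,0.036],[0,0,0.131,0,0,0,0.036],[0,0,0.131,0,0,0,0.036],[0,0,0.128,0,0,0,0.036],[0,0,0,0,0,0,0.036],[0,0,0,0,0,0,0.036]],
])

```text
t: 17.0
tcp_pos: [0.5798, -0.005, 0.3002]
tool_rot: [0.0, 0.868, -0.496, 0.0]
contact_force: [-0.1, -0.0, 0.2]
gripper_width: 0.411
finger_force: 0.0
```

```bash
python3 st.py
python3 - <<'E'
from h import *
c=cam("wrist");w=ctrl.read_camera("wrist");cv2.imwrite("pics/w6.png",w)
G=np.array([.5797,-.0048,.192]);o=np.array([np.cos(np.radians(-59.6)),np.sin(np.radians(-59.6)),0])
print("grip",proj("wrist",G,c),"disc",proj("wrist",G+o*.015,c),"root",proj("wrist",G-o*.016,c))
u,v=map(int,np.round(proj("wrist",G,c)))
for r in range(v-30,v+45,5): print(r,w[r,u-30:u+31:2].mean(1).astype(int))
E
```

```text
17.0 [ 0.5798 -0.005   0.3002] yaw_y deg -149.44 F [-0.1  -0.01  0.22] M [ 0.088 -0.041  0.001] w 0.0362 ff 0.0 q [-0.21  0.39  1.03 -0.    1.72  2.4 ]
grip (np.float64(250.66636750035596), np.float64(182.86753017309573)) disc (np.float64(250.7072894609116), np.float64(168.97836451603746)) root (np.float64(250.62416679717123), np.float64(197.19070896070778))
153 [107 106 106 107 106 106 106 107 106 107  98  76  72  71  72  90 106 106
 106 105 106 106 106 106 106 107 106 106 107 106 107]
158 [106 104 100  97  97  99 102 103 106 106 105 107 107 107 107 106 106 105
 105 103 101  98  98 100 104 106 107 106 107 107 107]
163 [105 106 105 106 106 106 106 106 106 106 106 106 106 106 106 106 106 106
 106 106 106 106 106 106 107 106 106 102  99 102 107]
168 [107 106 107 107 107 106 107 106 106 107 100  82  80  81  83  84  84  85
 102 106 106 106 105 106 106 106 106 105 105 106 105]
173 [106 105 105 105 105 105 105 105 106 105 104 101 107 129 134 123 103 101
 106 104 105 106 106 106 106 106 106 107 106 106 107]
178 [127 126 126 127 126 126 126 127 127 127 127 119 107 128 133 123 105 122
 107  9
[... 525 characters left out ...]
 133 134 142 158 141  89  91 142 158 157 141]
203 [ 62  62  63  63  62  61  67  97 128 133 132 112  85  90  96  93  90 106
 114 111 107 106 106 102  97  70  63  77  94  96  94]
208 [ 97  97  99  98 100 101 101 104 103 104 108 101  95  97  96  96  96 111
 123 122 132 134 136 138 123  90  95 104 138 143 124]
213 [ 77  78  79  78  79  79  79  79  79  79  79  77  72  76  78  77  77  77
  78  77  77  77  77  77  74  81  94 104 149 157 157]
218 [ 65  65  65  66  66  66  66  66  66  66  65  66  64  65  65  64  64  63
  63  64  62  58  47  54  63  80  94 110 151 156 157]
223 [149 149 149 149 149 149 149 150 150 151 150 152 152 152 152 152 152 151
 151 150 150 151 149 151 151 151 150 149 152 152 152]
```

The stub runs straight up the wrist picture at column 249, against a predicted 250.7. The alignment is good and needs only a -1.7 mm shift along tool y. I'll go down in two stages.

send_rows([
  [[0,0,0,0,-0.0015,0.02,0.036],[0,0,0,0,0,0.02,0.036],[0,0,0,0,0,0.02,0.036],[0,0,0,0,0,0.02,0.036],[0,0,0,0,0,0.02,0.036],[0,0,0,0,0,0,0.036]],
], squeeze=15)

```text
t: 17.65
tcp_pos: [0.5801, -0.004, 0.1979]
tool_rot: [0.001, 0.868, -0.496, -0.002]
contact_force: [0.1, -0.4, -0.9]
gripper_width: 0.41
finger_force: 0.0
```

```bash
python3 st.py
python3 - <<'E'
from h import *
c=cam("wrist");w=ctrl.read_camera("wrist");cv2.imwrite("pics/w7.png",w)
G=np.array([.5797,-.0048,.192]);o=np.array([np.cos(np.radians(-59.6)),np.sin(np.radians(-59.6)),0])
print("grip",proj("wrist",G,c),"disc",proj("wrist",G+o*.015,c),"tcp",proj("wrist",ctrl.get_state()["tcp_pos"],c))
u,v=map(int,np.round(proj("wrist",G,c)))
for r in range(v-40,v+30,5): print(r,w[r,u-45:u+46:3].mean(1).astype(int))
E
```

```text
17.65 [ 0.5801 -0.004   0.1979] yaw_y deg -149.51 F [ 0.09 -0.41 -0.86] M [0.115 0.021 0.016] w 0.0361 ff 0.0 q [-0.21  0.45  1.23 -0.    1.47  2.4 ]
grip (np.float64(251.38263693729255), np.float64(223.06387336099783)) disc (np.float64(251.4348950547591), np.float64(203.0901990122335)) tcp (np.float64(249.54736044498486), np.float64(227.96564260665755))
183 [110 110 109 110 111 110 110 109 110 110 109 110 110 110 110 110 110 110
 110 110 110 110 109 109 109 109 108 108  98 104 109]
188 [108 108 108 109 108 108 108 109 109 109 109 109 109 109 110 108 108 109
 109 108 108 108 108 108 108 107 107 108 108 107 104]
193 [106 107 106 107 107 107 106 107 107 107 108 108 108 108 108 108 108 108
 109 108 108 108 108 109 108 108 109 108 108 108 108]
198 [122 123 123 122 123 122 123 123 123 122 122 113  81  76  75  73  76  93
  86  85  89 125 121 121 126 122 122 121 121 121 121]
203 [153 153 152 153 152 152 152 152 152 152 149  86  81  75  77  76  81  87
  85 108 107 146 141 141 145 142 142 141 141 141 141]
208 [153 153 153 153 152 152 153 153 152 152 153 145 120 131 135 132 121 133
 135 130 13
[... 390 characters left out ...]
 102 104 136 161 161 161 162 161 161 161 161]
228 [165 163 163 163 163 165 165 165 165 165 166 165 120 125 141 130 111 155
 152  91 108 106 145 164 162 161 162 162 161 162 161]
233 [ 47  55  46  43  44  56  71 114 156 166 166 166 122 121 142 130 101 156
 162 131 125 131 161 165 160 150 120 121 121 119  58]
238 [ 28  25  26  26  27  43  54  52  50  81 157 166 118  87  99 106  91 156
 165 165 158 122  80  75  77  69  19  18  19  19  20]
243 [ 24  25  24  24  25  44  58  58  58  59  57 140 117  86  97  94  90 158
 164 111  80  87  97  99  86  56  19  18  19  20  18]
248 [ 22  24  23  21  21  70 100 100  99  99  99  97  77  87  97  94  85  92
 102 102 102 103 100  96  92  58  19  20  20  19  20]
```

send_rows([
  [[0,0,0,0,-0.0007,0.012,0.036],[0,0,0,0,0,0.012,0.036],[0,0,0,0,0,0.012,0.036],[0,0,0,0,0,0.009,0.036],[0,0,0,0,0,0,0.036]],
])

```text
t: 18.2
tcp_pos: [0.5811, -0.0037, 0.1537]
tool_rot: [0.0, 0.868, -0.497, -0.001]
contact_force: [0.3, -0.8, -0.3]
gripper_width: 0.415
finger_force: 0.0
```

send_rows([
  [[0,0,0,0,0,0,0.026],[0,0,0,0,0,0,0.018],[0,0,0,0,0,0,0.012],[0,0,0,0,0,0,0.006],[0,0,0,0,0,0,0],[0,0,0,0,0,0,0],[0,0,0,0,0,0,0]],
], squeeze=15)

```text
t: 18.9
tcp_pos: [0.5819, -0.0037, 0.1555]
tool_rot: [-0.0, 0.868, -0.497, 0.0]
contact_force: [0.9, 0.9, 1.7]
gripper_width: 0.099
finger_force: 15.0
```

```bash
python3 st.py
```

```text
18.9 [ 0.5819 -0.0037  0.1555] yaw_y deg -149.61 F [0.86 0.92 1.65] M [ 0.218 -0.113  0.029] w 0.0088 ff 15.0 q [-0.21  0.48  1.3   0.    1.36  2.4 ]
```

Gripped the stub. Now I'll lift it about 5 mm and read the force.

send_rows([
  [[0,0,0,0,0,-0.001,0],[0,0,0,0,0,-0.001,0],[0,0,0,0,0,-0.001,0],[0,0,0,0,0,-0.001,0],[0,0,0,0,0,-0.001,0],[0,0,0,0,0,0,0]],
])

```text
t: 19.5
tcp_pos: [0.5816, -0.0039, 0.1602]
tool_rot: [0.0, 0.868, -0.497, -0.0]
contact_force: [-0.4, -0.8, -2.9]
gripper_width: 0.104
finger_force: 15.0
```

```bash
python3 st.py
python3 - <<'E'
from h import *
# did the bolt rise? scene picture: compare with s5
a=ctrl.read_camera("scene");cv2.imwrite("pics/s8.png",a)
G=np.array([.5797,-.0048,.192]);o=np.array([np.cos(np.radians(-59.6)),np.sin(np.radians(-59.6)),0])
u,v=map(int,np.round(proj("scene",G+o*.017)));b=cv2.imread("pics/s5.png")
print(u,v)
for r in range(v-12,v+14,1): print(r,b[r,u-9:u+10].mean(1).astype(int),a[r,u-9:u+10].mean(1).astype(int))
E
```

```text
19.5 [ 0.5816 -0.0039  0.1602] yaw_y deg -149.61 F [-0.39 -0.83 -2.95] M [-0.062  0.081 -0.041] w 0.0092 ff 15.0 q [-0.21  0.48  1.3  -0.    1.37  2.4 ]
247 191
179 [138 184 187 187 129  70  95  78  74  75  74  79  74  74  71  76  71  75
  74] [ 98 107  55   7  20  23  15   8  19  16  14  76  96   5  13  22  20  24
  11]
180 [129 171 162 163 121  73  86  76  75  76  71  62  72  77  95  83  84  81
  75] [155 120  66   8  14  21  14  13  19  11  19  82 111  24  24  15  26   5
  27]
181 [115 121 113 114 106  70  71 101 102 105  98  85 104  99 114 101 108 109
  75] [188 130  70  12  18   6  23  26  13  27  15  49  96  42  20  15  12   9
  16]
182 [ 84  83  81  92  92  72  71 101 106 104 103 105 111 100 105 108 109 110
  90] [157  86 103  16  17  21  25  16  17  19  23  22 104  68   9  18  27  18
  19]
183 [ 86  85  87 151 131  71  69  90  95 104 108 110 110  87 101 100  90  79
  85] [107  95 117  14  16  16  13  10  18  19  13  32 144  90  11  21  16  13
  13]
184 [ 87  86 104 196 161  69  68 103 138 148 149 147 137  90 104  98  75  79
  73] [ 89  89 100  37   6  18  17  15  18  12  13  
[... 2572 characters left out ...]
98 100  93 101 111 105  91  82  94  95  89  89
 105]
201 [182 182 186 172 149 123 100  96  83  84  85  89  78  80  87  89 109 117
 149] [188 185 192 179 156 126 102  94  86  88  86  91  77  82  92  88 112 125
 150]
202 [182 182 183 182 188 165 136 130 116 105  80  83 100 107 118 132 146 157
 169] [189 186 189 190 192 169 144 135 122 106  83  86 101 111 124 138 153 158
 171]
203 [182 182 184 185 185 169 166 162 151 144 130 128 148 145 156 169 167 165
 167] [188 188 190 191 191 180 168 167 156 152 133 135 151 150 163 170 171 169
 173]
204 [185 182 184 184 183 175 158 163 157 164 165 165 168 162 164 169 162 163
 161] [188 190 189 190 190 179 164 162 163 167 169 172 172 170 170 172 172 169
 172]
```

The disc rose about 2 px (around 5 mm) and the vertical load is -3 N. I'll start drawing back along tool -y, checking for a catch.

send_rows([
  [[0,0,0,0,-0.001,0,0],[0,0,0,0,-0.001,0,0],[0,0,0,0,-0.001,0,0],[0,0,0,0,-0.0005,0,0],[0,0,0,0,0,0,0]],
])

```text
t: 20.05
tcp_pos: [0.5848, -0.002, 0.1602]
tool_rot: [-0.0, 0.868, -0.497, 0.0]
contact_force: [-0.1, 0.4, -3.0]
gripper_width: 0.104
finger_force: 15.0
```

```bash
cat >> st.py <<'E'
f=s["contact_force"];print("tool-axes F",(M.T@f).round(2))
E
python3 st.py
```

```text
20.05 [ 0.5848 -0.002   0.1602] yaw_y deg -149.61 F [-0.08  0.4  -2.97] M [-0.063  0.039 -0.071] w 0.0092 ff 15.0 q [-0.21  0.48  1.29  0.    1.37  2.41]
tool-axes F [-0.39 -0.13  2.97]
```

No catch, and it is already past the 1.5 mm mark. I'll continue to about 20 mm.

send_rows([
  [[0,0,0,0,-0.0015,0,0],[0,0,0,0,-0.0015,0,0],[0,0,0,0,-0.0015,0,0],[0,0,0,0,-0.0015,0,0],[0,0,0,0,0,0,0]],
])

```text
t: 20.55
tcp_pos: [0.5901, 0.0012, 0.1602]
tool_rot: [-0.0, 0.868, -0.497, 0.0]
contact_force: [-0.3, -0.6, -3.2]
gripper_width: 0.101
finger_force: 15.0
```

```bash
python3 st.py
```

```text
20.55 [0.5901 0.0012 0.1602] yaw_y deg -149.6 F [-0.27 -0.63 -3.22] M [-0.02  -0.01   0.008] w 0.0089 ff 15.0 q [-0.2   0.49  1.27  0.    1.38  2.41]
tool-axes F [0.4  0.55 3.22]
```

send_rows([
  [[0,0,0,0,-0.0015,0,0],[0,0,0,0,-0.0015,0,0],[0,0,0,0,-0.0015,0,0],[0,0,0,0,-0.0015,0,0],[0,0,0,0,-0.0015,0,0],[0,0,0,0,-0.0015,0,0],[0,0,0,0,-0.001,0,0],[0,0,0,0,0,0,0],[0,0,0,0,0,0,0]],
])

```text
t: 21.45
tcp_pos: [0.5986, 0.0061, 0.1603]
tool_rot: [-0.0, 0.868, -0.497, 0.0]
contact_force: [0.9, 0.3, -3.1]
gripper_width: 0.103
finger_force: 15.0
```

```bash
python3 st.py
python3 - <<'E'
from h import *
a=ctrl.read_camera("scene");cv2.imwrite("pics/s9.png",a)
for n in("s5","s8","s9"):
    w=cv2.imread(f"pics/{n}.png"); g=w.mean(2)[182:212,238:262]; print(n); print("disc col/row",[ (r+182,g[r].astype(int).tolist()) for r in (10,)])
E
```

```text
21.45 [0.5986 0.0061 0.1603] yaw_y deg -149.61 F [ 0.9   0.32 -3.13] M [-0.034 -0.034  0.046] w 0.0091 ff 15.0 q [-0.19  0.51  1.24  0.    1.39  2.42]
tool-axes F [ 0.18 -0.94  3.13]
s5
disc col/row [(192, [180, 166, 97, 92, 90, 96, 89, 82, 74, 72, 77, 75, 71, 92, 114, 125, 117, 117, 117, 111, 118, 138, 129, 126])]
s8
disc col/row [(192, [183, 176, 104, 92, 100, 81, 69, 78, 83, 77, 80, 73, 86, 21, 3, 14, 13, 15, 48, 109, 129, 138, 128, 130])]
s9
disc col/row [(192, [184, 174, 104, 96, 91, 100, 98, 102, 95, 112, 109, 111, 57, 3, 11, 62, 80, 73, 76, 75, 81, 27, 14, 10])]
```

The bolt is drawn about 20 mm, clear of the keeper. Now I'll swing the gate about the hinge, which is at (-38, -56) mm in the tool axes.

send_rows([
  [[0,0,-0.03,0.0017,-0.00115,0,0],[0,0,-0.03,0.0017,-0.00115,0,0],[0,0,-0.03,0.0017,-0.00115,0,0],[0,0,-0.03,0.0017,-0.00115,0,0],[0,0,-0.03,0.0017,-0.00115,0,0],[0,0,0,0,0,0,0]],
], squeeze=20)

```text
t: 22.1
tcp_pos: [0.608, 0.0024, 0.1602]
tool_rot: [-0.0, 0.903, -0.431, -0.0]
contact_force: [0.2, 0.8, -2.8]
gripper_width: 0.104
finger_force: 20.0
```

```bash
cat >> st.py <<'E'
H=np.array([.6278,.0674]);d=s["tcp_pos"][:2]-H
print("r",np.hypot(*d).round(4),"open",(np.arctan2(d[1],d[0])-np.arctan2(.0061-.0674,.5986-.6278)).round(3))
E
python3 st.py
```

```text
22.1 [0.608  0.0024 0.1602] yaw_y deg -141.0 F [ 0.18  0.81 -2.84] M [ 0.146  0.034 -0.153] w 0.0091 ff 20.0 q [-0.19  0.52  1.22  0.    1.4   2.27]
tool-axes F [-0.51 -0.65  2.84]
r 0.0679 open 0.149
```

Tracking well with small forces. I'll continue to about 0.61 rad.

send_rows([
  [[0,0,-0.03,0.0017,-0.00115,0,0],[0,0,-0.03,0.0017,-0.00115,0,0],[0,0,-0.03,0.0017,-0.00115,0,0],[0,0,-0.03,0.0017,-0.00115,0,0],[0,0,-0.03,0.0017,-0.00115,0,0],[0,0,-0.03,0.0017,-0.00115,0,0],[0,0,-0.03,0.0017,-0.00115,0,0],[0,0,0,0,0,0,0]],
])

```text
t: 22.9
tcp_pos: [0.6222, -0.0007, 0.1602]
tool_rot: [-0.0, 0.943, -0.333, -0.0]
contact_force: [-0.5, 2.3, -2.4]
gripper_width: 0.102
finger_force: 20.0
```

```bash
python3 st.py
```

```text
22.9 [ 0.6222 -0.0007  0.1602] yaw_y deg -128.93 F [-0.54  2.31 -2.4 ] M [ 0.201  0.083 -0.051] w 0.009 ff 20.0 q [-0.19  0.55  1.17  0.    1.42  2.06]
tool-axes F [-1.87 -1.46  2.4 ]
r 0.0683 open 0.362
```

send_rows([
  [[0,0,-0.03,0.0017,-0.00115,0,0],[0,0,-0.03,0.0017,-0.00115,0,0],[0,0,-0.03,0.0017,-0.00115,0,0],[0,0,-0.03,0.0017,-0.00115,0,0],[0,0,-0.03,0.0017,-0.00115,0,0],[0,0,-0.03,0.0017,-0.00115,0,0],[0,0,-0.03,0.0017,-0.00115,0,0],[0,0,-0.03,0.0017,-0.00115,0,0],[0,0,-0.02,0.0011,-0.0008,0,0],[0,0,0,0,0,0,0],[0,0,0,0,0,0,0],[0,0,0,0,0,0,0],[0,0,0,0,0,0,0]],
])

```text
t: 24.2
tcp_pos: [0.6397, -0.0002, 0.1603]
tool_rot: [0.0, 0.978, -0.209, 0.0]
contact_force: [-0.7, -0.1, -2.3]
gripper_width: 0.102
finger_force: 20.1
```

```bash
python3 st.py
python3 - <<'E'
from h import *
# is the gate really open, and has the carousel stayed? difference against s9 in regions
a=ctrl.read_camera("scene");cv2.imwrite("pics/s10.png",a);b=cv2.imread("pics/s9.png");s5=cv2.imread("pics/s5.png")
d=lambda p,q,r,c:round(float(abs(p.astype(int)-q.astype(int))[r,c].mean()),1)
print("lower case region",d(a,b,slice(212,245),slice(228,292)),"lid handle",d(a,b,slice(136,160),slice(280,292)))
for nm,(u0,v0,u1,v1) in dict(atomizer=(135,285,170,340),polish=(105,250,132,285),clip=(305,168,338,196)).items(): print(nm,d(a,cv2.imread("pics/s0.png"),slice(v0,v1),slice(u0,u1)))
H=np.array([.6278,.0674,0])
for th in(0,.6):
    t=np.radians(-59.6)+th;o=np.array([np.cos(t),np.sin(t),0]);y=np.array([o[1],-o[0],0])
    P=[np.round(proj("scene",H+y*.11+[0,0,z])) for z in(.17,.21)];print(th,"free edge",P)
    for u,v in P: u,v=int(u),int(v);print(b[v,u-4:u+5].mean(1).astype(int),a[v,u-4:u+5].mean(1).astype(int))
E
```

```text
24.2 [ 6.397e-01 -2.000e-04  1.603e-01] yaw_y deg -114.1 F [-0.74 -0.06 -2.28] M [ 0.077  0.075 -0.112] w 0.009 ff 20.1 q [-0.18  0.58  1.11 -0.    1.45  1.81]
tool-axes F [-0.65  0.35  2.28]
r 0.0686 open 0.619
lower case region 2.4 lid handle 71.1
atomizer 13.1
polish 33.5
clip 14.0
0 free edge [array([242., 184.]), array([242., 171.])]
[ 88  89  97 203 166  70  74 104 145] [64 65 55 45 48 49 44 47 40]
[57  5 20 10 27 18 18 14 19] [19 30 27 13 30 26 17 20 18]
0.6 free edge [array([241., 200.]), array([240., 186.])]
[190 190 188 178 129  99  89  97  96] [190 191 193 180 125 137 138 137 129]
[ 72  78  69  90 175 173 174 127 119] [ 15  31  53  84  99  86 102  95 128]
```

Run:
```python
from h import *
t1=ctrl.read_camera("top");t0=cv2.imread("pics/t0.png");s0=cv2.imread("pics/s0.png");s1=cv2.imread("pics/s10.png")
def shift(a,b,u0,v0,u1,v1,p=8):
    r=cv2.matchTemplate(cv2.cvtColor(b,6)[v0-p:v1+p,u0-p:u1+p],cv2.cvtColor(a,6)[v0:v1,u0:u1],cv2.TM_CCOEFF_NORMED)
    _,m,_,l=cv2.minMaxLoc(r);return round(m,2),l[0]-p,l[1]-p
print("scene",[shift(s0,s1,*b) for b in((143,292,164,334),(110,254,128,282),(306,172,334,194))])
print("top",[shift(t0,t1,*b) for b in((378,153,401,173),(380,223,398,239),(140,199,174,223))])
b=cv2.imread("pics/s9.png");print("lower case s9->s10",shift(b,s1,235,212,290,245),"s5->s10",shift(cv2.imread("pics/s5.png"),s1,235,212,290,245))
```

```text
scene [(0.96, 0, 0), (0.8, 0, 0), (0.81, 0, 0)]
top [(0.87, 0, 0), (0.86, 0, 0), (1.0, 0, 0)]
lower case s9->s10 (1.0, 0, 0) s5->s10 (1.0, 0, 0)
```

The bystanders and the carousel have not moved, and the gate is held open at about 0.61 rad. I'm handing in.

```bash
python3 -c "
from rig import ctrl
print(ctrl.close_job())"
```

```text
the job is handed in; nothing more can be done
None
```

I handed the job in at about 24 s of the 48 s limit; no verdict came back, but by my own measurements the carousel was in its stop, the bolt was drawn about 20 mm with no catch felt, and the gate was held at about 0.61 rad (35°) by the still-gripped handle, with the atomizer, polish and clip unmoved.

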